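# Hold a fresh casting centred in the test ring

## Task

A stemmed metal casting sits lug-up in its open plaster mould. Lift it out by its lug and lower its stem from above through the ring of the crack-test stand until the end of the stem hangs clearly below the ring and the collar is still clear above it; neither the casting nor the gripper may touch the stand at any time. Finish while still holding the casting there in the gripper, upright, centred in the bore and still, with the wooden cup, nail tin, dye jar and glue bottle left where they stand.

Things in the scene. Friction and masses are not known exactly. Their poses are not given: they have to be found in the camera images.
- casting: Bare grey metal casting, loose, 0.11-0.22 kg. Origin: lower end of the stem; z up the stem. Round stem 10 mm thick, z 0 to 70 mm; round collar 38 mm wide, z 70 to 76; flat upright lug z 76 to 114, 30 mm wide along x, 14 mm thick along y, top rounded (grip it across y near z = 99). At the start it stands upright in the mould, collar flush with the mould's top, only the lug standing out.
- collar (a point): Point on the casting's axis at the underside of the collar (70 mm up the stem from its end).
- mould: White plaster two-part mould block, fixed, 96 (x) by 76 (y) by 82 mm tall, open above. Origin at the centre of its underside. Vertical cavity on its axis: 16 mm in diameter for the stem, topped by a recess 42 mm in diameter and 6 mm deep for the collar. The casting comes out straight up.
- stand: Grey crack-test stand, fixed. Origin on the bench straight below the bore's centre. Foot 12 mm thick, 92 mm wide, from x = -45 to +80 mm; a pillar at x = +62 mm holds a level ring: 64 mm outside, 25 mm thick, vertical through bore 30 mm in diameter. Nothing on it rises above the ring's upper face (90 mm over the bench); 53 mm of free air between ring and foot.
- ring_top (a point): Centre of the bore at the ring's upper face, 90 mm above the bench.
- ring_bottom (a point): Centre of the bore at the ring's lower face, 65 mm above the bench.
- wood_cup: Bystander: turned wooden cup, 44 mm across, 85 mm tall, loose. Origin at the centre of its underside.
- nail_tin: Bystander: round tin of nails, 61 mm across, 72 mm tall, loose. Origin at the centre of its underside.
- dye_jar: Bystander: round jar with a dark screw cap, 60 mm across, 94 mm tall, loose. Origin at the centre of its underside.
- glue_bottle: Bystander: small white bottle with a pointed spout, 31 by 42 by 95 mm, loose. Origin at the centre of its underside.
Not all that is in view belongs to the job. What is shaped like the mould but turquoise is not meant.

How it is judged:
By the outcome, as a careful person would: the job done as asked, in the order asked, and still so for the second after the job is handed in, while the arm keeps its last pose, push and grip.
It also fails if it takes over 45 s, if anything falls off the work surface, if the arm or the gripper's body presses on something with over 40 N, if the wrist force passes 120 N, or if a joint passes its speed limit or range.

## Robot

A 6-joint arm with a two-finger parallel gripper is mounted at the origin on a cart in front of the work surface, level with it; the furniture and walls round the work are solid. World frame = base frame: x ahead of the robot, y to its left, z up, the work surface at z = 0. Lengths are in m, angles in rad, forces in N, time in s.
With the tool pointing down it reaches from about 0.375 to 0.9 m from the base axis. Payload 3.1 kg.
Tool frame: the origin (TCP) lies on the centre line of the jaws, within the pads' length; the fingertips stand 25 mm ahead of it and the grasp point (between the pads) lies 6 mm ahead of it (robot.nose_length is the y of the fingertips in the tool frame, in m); y points along the fingers, z is the direction in which the jaws open and shut, and the axes are right-handed (so a half turn about y gives the same grasp; the last joint's range is limited). The gripper opens to 87 mm and grips with 3 to 60 N. Pads are 19 mm wide; open, the fingers measure 117 mm over their backs; the gripper's body (75 mm by 190 mm) begins 51 mm behind the grasp point.
Start: joints at [0.945, 0.527, 1.433, -0, 1.181, -0.178], TCP at [0.271, 0.563, 0.218] pointing down, gripper open.
Joint ranges: [-3.08, 3.08], [-0.75, 2.2], [0.22, 2.44], [-1.43, 4.57], [0, 2.65], [-2.85, 2.85]. Speed limits (rad/s): [2.79, 2.79, 3.14, 3.14, 3.14, 3.14].

## Interface

Orientations are given as a unit quaternion [x, y, z, w].
In Python, from rig import robot, eyes, ticket gives the robot as it stands.
- The arm moves only by the tool play_rows, never from a script. Its argument "series" is a list of rows, each a list of 7 numbers: the opening, from 0 (shut) to 1 (fully open), then the shift along the tool's x, y, z scaled (see below), then the turn, a rotation vector about the tool's x, y, z scaled (see below). In form: [[claw, dx, dy, dz, ax, ay, az], ...]. A call has 1 to 12 rows; each row shifts and turns the commanded pose from where the row before left it, along the tool's axes as they then stand; what a row does not reach is not made up. The controller multiplies each number of a shift by 100 mm and each number of a turn by 180 degrees. A row lasts 1/12 s, in which the tool goes at most 41.7 mm and 7.16 degrees, less where a joint would pass 70% of its speed; a pose out of reach is approached as far as the arm can. A call with a number of a shift or a turn outside -1 to 1 is refused whole. A call with a gripper value outside its range is refused whole. The fingers move at their own pace and stop on an object; "grip_force" is the grip in N (left out, the last holds). Time passes only in rows, so rows that do not move let the fingers close. It gives the time, the measured TCP pose, the force and the opening at its end, in the units of the state.
- robot.get_obs(): the state, without advancing time (a new reading comes with each control period).
- eyes.camera(name): name is "scene" or "top" or "wrist"; returns the picture (384x512x3 uint8, red, green, blue); there is no depth.
- eyes.camera_params(name): a dict with "K" (3x3 intrinsics, pixels), "rvec" (rotation vector, rad) and "tvec" (3), from world to camera coordinates, as OpenCV has them. Camera axes: x right, y down, z forward; pixel columns grow to the right and rows downward; lengths in m; the calibration is good to about 2 mm. A picture is of the moment at which its call begins: read the wrist's pose just before it. camera_params takes no time and is no camera call; for the wrist camera it gives the pose at the moment of the call.
- ticket.hand_in(): hands the job in, once; it reports no verdict.
The state is a dict: "time": time; "q": joint angles; "joint_velocities": joint speeds; "joint_torque": joint torques, N m; "position": TCP position; "tool_rot": TCP orientation; "ft_force": force on the tool from outside, world axes, zero at the start; "moment": the same for the moment, N m; "grip_width": finger opening in m.
Only numpy, scipy, OpenCV 4.12 (cv2) and the standard library are available. Lean on these libraries where they do the work, as an engineer would, in place of code of your own. Each camera call takes 0.05 s, during which the arm holds its last target.

## Working session

There is one attempt and no reset: what is moved stays moved. The work goes in short steps, Python scripts to look and compute and a tool call to move; the robot and the scene stay as the last step left them, time stands still between calls to the robot, and variables do not carry over. Pictures are saved under pics/ and viewed, and the job is handed in when it is done.

Besides the shell and the picture viewer there is one more tool, called after ">>>" in YAML: its name, and indented under it one key for each argument. play_rows: Moves the arm, as the interface text tells. Its arguments: {"type":"object","properties":{"series":{"type":"array","items":{"type":"array","items":{"type":"number"}}},"grip_force":{"type":"number"}},"required":["series"]}

```bash
ls; mkdir -p pics
python3 - <<'E'
from rig import robot, eyes, ticket
import cv2
print(robot.get_obs(), robot.nose_length)
for n in ("scene","top","wrist"):
    cv2.imwrite(f"pics/{n}0.png",eyes.camera(n)[:,:,::-1]); p=eyes.camera_params(n); print(n,p)
E
```

```text
pics
{'time': 0.0, 'q': array([ 9.44534822e-01,  5.28480174e-01,  1.43389516e+00, -1.80455242e-05,
        1.18137213e+00, -1.78509663e-01]), 'joint_velocities': array([ 0.00081564, -0.00101485,  0.0004054 , -0.00085519, -0.00080613,
        0.00188297]), 'joint_torque': array([ 1.55240377e-04, -4.40031481e+01, -1.76594567e+01,  6.33471622e-02,
        5.80430555e-02, -1.31845413e-04]), 'position': array([0.27013463, 0.5627936 , 0.2174653 ]), 'tool_rot': array([ 0.69016386, -0.15727557,  0.15668973, -0.68875726]), 'ft_force': array([-0.39146519, -0.39872017, -0.87506538]), 'moment': array([-0.04809115,  0.01457506, -0.01966447]), 'grip_width': 0.08679525413827213} 0.025
scene {'K': array([[387.60091325,   0.        , 258.32594303],
       [  0.        , 387.60091325, 187.81321202],
       [  0.        ,   0.        ,   1.        ]]), 'rvec': array([ 1.96339795, -0.67977454,  0.41355121]), 'tvec': array([-0.44383398,  0.2648122 ,  0.93768608])}
top {'K': array([[491.00562012,   0.        , 248.98199724],
       [  0.        , 491.00562012, 188.83184232],
       [  0.        ,   0.        ,   1.        ]]), 'rvec': array([ 2.20186035, -1.98510104,  0.22413204]), 'tvec': array([-0.05456377,  0.58394811,  1.33437579])}
wrist {'K': array([[285.78605354,   0.        , 257.49247685],
       [  0.        , 285.78605354, 193.77740984],
       [  0.        ,   0.        ,   1.        ]]), 'rvec': array([-2.45715453, -1.54676028, -0.21075192]), 'tvec': array([-0.62288639, -0.03195415,  0.39106183])}
```

View pics/scene0.png

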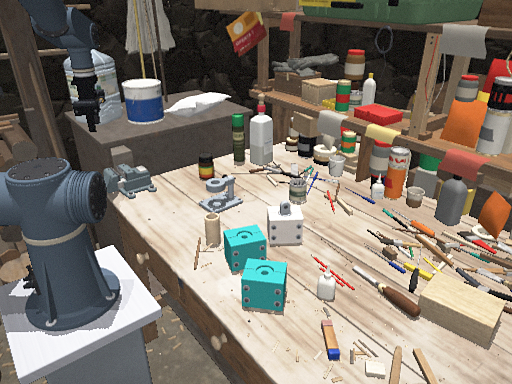

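View pics/top0.png

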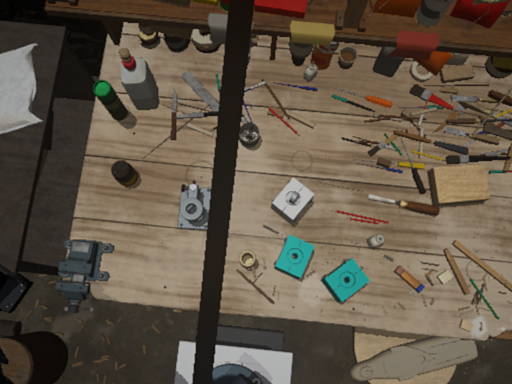

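View pics/wrist0.png

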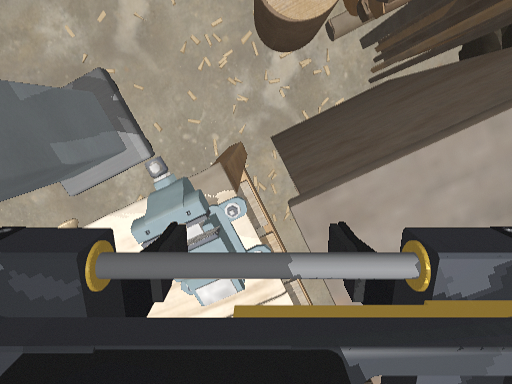

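```bash
cat > h.py <<'E'
import numpy as np, cv2
from rig import robot, eyes, ticket
from scipy.spatial.transform import Rotation as R
def cam(n):
    p=eyes.camera_params(n); M=R.from_rotvec(p["rvec"]).as_matrix(); return p["K"],M,np.array(p["tvec"])
def ray(c,uv):
    K,M,t=c; d=M.T@np.linalg.inv(K)@np.array([uv[0],uv[1],1.]); return -M.T@t,d
def onz(c,uv,z):
    o,d=ray(c,uv); return o+d*(z-o[2])/d[2]
def proj(c,X):
    K,M,t=c; x=(K@(M@np.atleast_2d(X).T+t[:,None])).T; return x[:,:2]/x[:,2:]
def two(c1,u1,c2,u2):
    o1,d1=ray(c1,u1);o2,d2=ray(c2,u2); A=np.stack([d1,-d2],1); s=np.linalg.lstsq(A,o2-o1,rcond=None)[0]
    a=o1+s[0]*d1;b=o2+s[1]*d2; return (a+b)/2,np.linalg.norm(a-b)
E
python3 - <<'E'
import cv2
t=cv2.imread("pics/top0.png");s=cv2.imread("pics/scene0.png")
def z(i,x,y,w,h,f,n): cv2.imwrite(n,cv2.resize(i[y:y+h,x:x+w],None,fx=f,fy=f,interpolation=cv2.INTER_CUBIC))
z(t,165,160,160,120,5,"pics/tz.png"); z(s,180,160,150,110,5,"pics/sz.png")
from h import *
c=cam("top")
print("mould",onz(c,(293,199),.082),"stand",onz(c,(194,208),.09),"base",proj(c,[0,0,0]))
E
```

```text
mould [ 0.56648126 -0.12024971  0.082     ] stand [0.51092354 0.15173607 0.09      ] base [[228.90435795 403.70519771]]
```

View pics/tz.png

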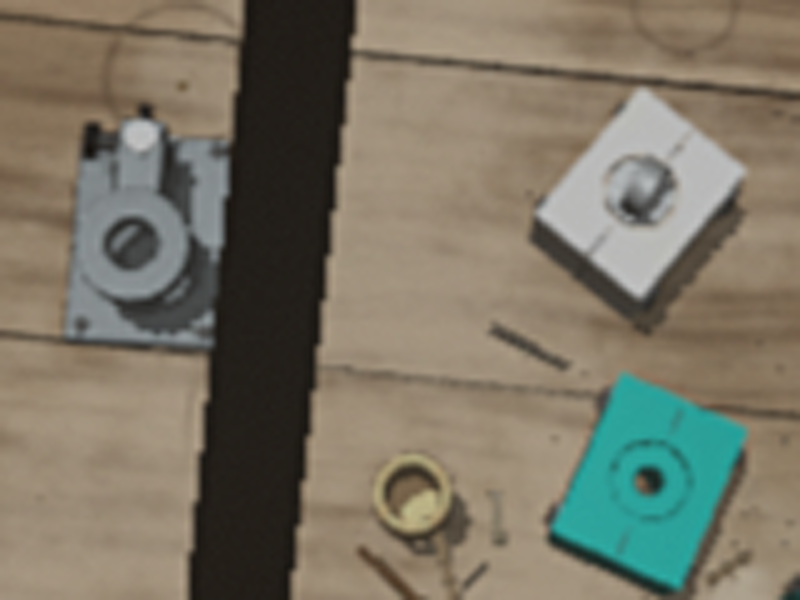

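View pics/sz.png

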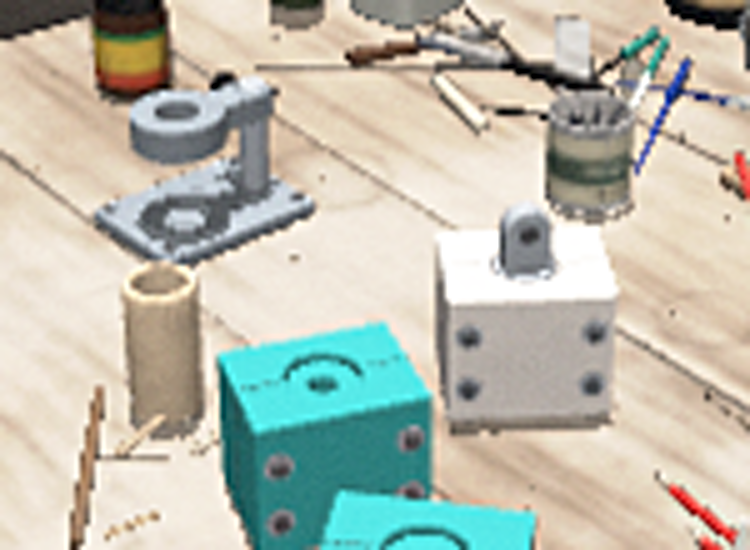

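Run:
```python
from h import *
t=cv2.imread("pics/top0.png");s=cv2.imread("pics/scene0.png")
c=cam("top");cs=cam("scene")
# mould top: bright, low sat
h=cv2.cvtColor(t,cv2.COLOR_BGR2HSV)
m=((h[...,2]>140)&(h[...,1]<40)).astype(np.uint8)
m[:,:265]=0;m[:,325:]=0;m[:170]=0;m[230:]=0
cn=max(cv2.findContours(m,0,2)[0],key=cv2.contourArea)
r=cv2.minAreaRect(cn);b=cv2.boxPoints(r);print(r)
P=np.array([onz(c,p,.082) for p in b]);print(P.round(4),P.mean(0))
for i in range(4):
    e=P[(i+1)%4]-P[i];print(np.linalg.norm(e),np.degrees(np.arctan2(e[1],e[0])))
# corners by eye from zoom
for z in [(640,88),(747,172),(645,300),(535,213)]: print(onz(c,(165+z[0]/5-.4,160+z[1]/5-.4),.082).round(4))
# stand bore: zoom (132,243) top; scene (179,112)
a=(165+132/5-.4,160+243/5-.4);bb=(180+179/5-.4,160+112/5-.4)
print("bore",onz(c,a,.09),onz(cs,bb,.09),two(c,a,cs,bb))
# lug top: top cam? scene zoom apex (526,207); mould recess centre top (641,189), scene (524,268)
print("recess",onz(c,(165+641/5-.4,160+189/5-.4),.082),onz(cs,(180+524/5-.4,160+268/5-.4),.082))
# stand foot corners in zoom
for z in [(83,125),(65,340),(213,350)]: print("foot",onz(c,(165+z[0]/5-.4,160+z[1]/5-.4),.012).round(4))
print("pillar top",onz(c,(165+140/5-.4,160+135/5-.4),.09), "cup",onz(c,(165+413/5,160+494/5),.085))
for n,z in dict(dye=(123,170),tin=(249,133),glue=(376,240)).items(): print(n,onz(c,z,.09))
```

```text
((292.71173095703125, 197.7529296875), (27.22477149963379, 34.058082580566406), 40.601295471191406)
[[ 0.5522 -0.0604  0.082 ]
 [ 0.6331 -0.116   0.082 ]
 [ 0.5878 -0.1781  0.082 ]
 [ 0.5081 -0.1223  0.082 ]] [ 0.57029608 -0.11918495  0.082     ]
0.09819949480389115 -34.45398625215067
0.0768668351928484 -126.09837077162791
0.09736932357563367 145.00838653433087
0.07593392527213776 54.51123718829332
[ 0.6293 -0.1139  0.082 ]
[ 0.5869 -0.1778  0.082 ]
[ 0.5084 -0.1268  0.082 ]
[ 0.5512 -0.0614  0.082 ]
bore [0.5095029  0.15995467 0.09      ] [0.51018238 0.16106031 0.09      ] (array([0.50940525, 0.1598389 , 0.09071945]), np.float64(6.417219697200042e-05))
recess [ 0.57099682 -0.11930843  0.082     ] [ 0.56701978 -0.11991101  0.082     ]
foot [0.5909 0.2091 0.012 ]
foot [0.4621 0.2023 0.012 ]
foot [0.4652 0.1158 0.012 ]
pillar top [0.57110801 0.16348436 0.09      ] cup [ 0.38725349 -0.01091488  0.085     ]
dye [0.59864969 0.36556859 0.09      ]
tin [0.74505416 0.02243483 0.09      ]
glue [ 0.47396876 -0.35516139  0.09      ]
```

```bash
cat >> h.py <<'E'
def go(target,zang=None):
    o=robot.get_obs(); Q=R.from_quat(o["tool_rot"]); M=Q.as_matrix()
    d=np.array(target)-o["position"]
    print("t",round(o["time"],2),"pos",o["position"].round(4),"y",M[:,1].round(4),"zang",np.degrees(np.arctan2(M[1,2],M[0,2])).round(2),"w",round(o["grip_width"],4),"q6",o["q"][5].round(2),"F",np.round(o["ft_force"],1))
    print("shift tool (units of 100mm)",(M.T@d*10).round(3))
    # upright correction
    tgt=M.copy()
    y=np.array([0,0,-1.]); a=np.arctan2(M[1,2],M[0,2]) if zang is None else np.radians(zang)
    z=np.array([np.cos(a),np.sin(a),0]); x=np.cross(y,z); T=np.stack([x,y,z],1)
    print("turn (units of 180deg)",(R.from_matrix(M.T@T).as_rotvec()/np.pi).round(4))
E
python3 - <<'E'
from h import *
go([.5705,-.1192,.25],55.5)
go([.5705,-.1192,.25],55.5-180)
E
```

```text
t 0.15 pos [0.2703 0.5629 0.2177] y [-9.0e-04 -1.3e-03 -1.0e+00] zang 64.34 w 0.0868 q6 -0.18 F [ 0.3  1.2 -0.1]
shift tool (units of 100mm) [ 5.66  -0.317 -4.849]
turn (units of 180deg) [ 0.0005  0.0491 -0.    ]
t 0.15 pos [0.2703 0.5629 0.2177] y [-9.0e-04 -1.3e-03 -1.0e+00] zang 64.34 w 0.0868 q6 -0.18 F [ 0.3  1.2 -0.1]
shift tool (units of 100mm) [ 5.66  -0.317 -4.849]
turn (units of 180deg) [-1.000e-04 -9.509e-01 -8.000e-04]
```

>>> play_rows:
  series:
    - [1, 0.283, -0.016, -0.242, 0, 0, 0]
    - [1, 0.283, -0.016, -0.242, 0, 0, 0]
    - [1, 0.283, -0.016, -0.242, 0, 0, 0]
    - [1, 0.283, -0.016, -0.242, 0, 0, 0]
    - [1, 0.283, -0.016, -0.242, 0, 0, 0]
    - [1, 0.283, -0.016, -0.242, 0, 0, 0]
    - [1, 0.283, -0.016, -0.242, 0, 0, 0]
    - [1, 0.283, -0.016, -0.242, 0, 0, 0]
    - [1, 0.283, -0.016, -0.242, 0, 0, 0]
    - [1, 0.283, -0.016, -0.242, 0, 0, 0]

```text
time: 0.98
position: [0.4211, 0.221, 0.2345]
tool_rot: [0.689, -0.157, 0.157, -0.689]
ft_force: [0.4, 0.5, -0.9]
grip_width: 0.087
```

>>> play_rows:
  series:
    - [1, 0.283, -0.016, -0.242, 0, 0, 0]
    - [1, 0.283, -0.016, -0.242, 0, 0, 0]
    - [1, 0.283, -0.016, -0.242, 0, 0, 0]
    - [1, 0.283, -0.016, -0.242, 0, 0, 0]
    - [1, 0.283, -0.016, -0.242, 0, 0, 0]
    - [1, 0.283, -0.016, -0.242, 0, 0, 0]
    - [1, 0.283, -0.016, -0.242, 0, 0, 0]
    - [1, 0.283, -0.016, -0.242, 0, 0, 0]
    - [1, 0.283, -0.016, -0.242, 0, 0, 0]
    - [1, 0.283, -0.016, -0.242, 0, 0, 0]
    - [1, 0, 0, 0, 0, 0.025, 0]
    - [1, 0, 0, 0, 0, 0.024, 0]

```text
time: 1.98
position: [0.572, -0.1207, 0.25]
tool_rot: [0.675, -0.212, 0.212, -0.675]
ft_force: [-0.4, 0.6, -0.5]
grip_width: 0.0869
```

Run:
```python
from h import *
go([.5705,-.1192,.20],55.5)
cv2.imwrite("pics/w1.png",eyes.camera("wrist")[:,:,::-1])
go([.5705,-.1192,.20],55.5)
```

```text
t 1.98 pos [ 0.572  -0.1207  0.25  ] y [ 1.e-04 -2.e-04 -1.e+00] zang 55.11 w 0.0869 q6 -1.36 F [-0.4  0.6 -0.5]
shift tool (units of 100mm) [-0.02   0.5    0.004]
turn (units of 180deg) [ 0.     -0.0022  0.0001]
t 2.03 pos [ 0.5713 -0.1194  0.2498] y [-9.e-04  5.e-04 -1.e+00] zang 55.04 w 0.0868 q6 -1.36 F [ 0.4  0.4 -0.1]
shift tool (units of 100mm) [-0.007  0.498 -0.003]
turn (units of 180deg) [ 0.     -0.0026 -0.0003]
```

View pics/w1.png

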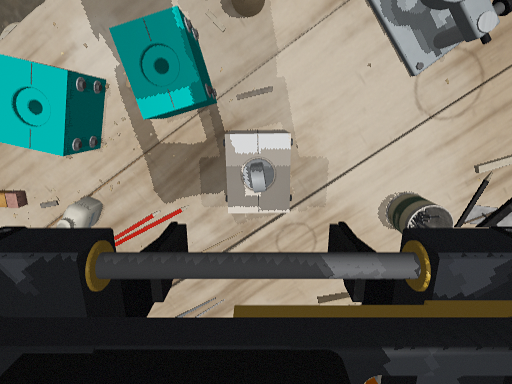

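Run:
```python
from h import *
i=cv2.imread("pics/w1.png")
cv2.imwrite("pics/w1z.png",cv2.resize(i[120:220,205:310],None,fx=6,fy=6,interpolation=cv2.INTER_CUBIC))
c=cam("wrist"); print("campos",-c[1].T@c[2])
```

```text
campos [ 0.50953285 -0.07829657  0.41694049]
```

View pics/w1z.png

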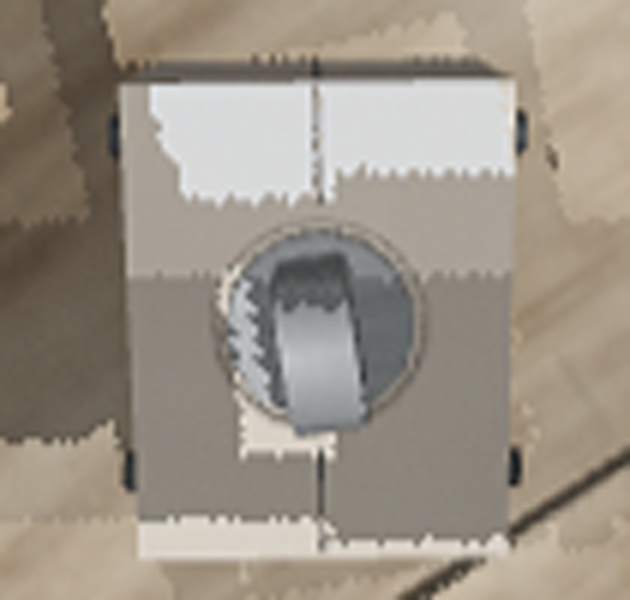

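Run:
```python
from h import *
c=cam("wrist")
f=lambda p,z:onz(c,(205+p[0]/6-.42,120+p[1]/6-.42),z)
print("nadir",proj(c,[*(-c[1].T@c[2])[:2],0]))
for zf in (.082,.095,.105,.112):
  for zb in(.105,.115):
    a=f((311,258),zf);b=f((334,428),zb);print(zf,zb,a.round(4),b.round(4),((a+b)/2).round(4),np.linalg.norm((b-a)[:2]).round(4),np.degrees(np.arctan2(*(b-a)[1::-1])).round(1))
for p in [(120,80),(516,80),(510,555),(140,555)]: print(f(p,.082).round(4))
print(f((322,322),.082))
P=[f(p,.082) for p in [(120,80),(516,80),(510,555),(140,555)]]
print(np.mean(P,0)); 
for i in range(4):
  e=P[(i+1)%4]-P[i];print(np.linalg.norm(e),np.degrees(np.arctan2(e[1],e[0])))
```

```text
nadir [[257.23263258 114.3002662 ]]
0.082 0.105 [ 0.554  -0.1105  0.082 ] [ 0.5798 -0.1233  0.105 ] [ 0.5669 -0.1169  0.0935] 0.0288 -26.2
0.082 0.115 [ 0.554  -0.1105  0.082 ] [ 0.5776 -0.1218  0.115 ] [ 0.5658 -0.1162  0.0985] 0.0262 -25.6
0.095 0.105 [ 0.5523 -0.1093  0.095 ] [ 0.5798 -0.1233  0.105 ] [ 0.5661 -0.1163  0.1   ] 0.0309 -26.9
0.095 0.115 [ 0.5523 -0.1093  0.095 ] [ 0.5776 -0.1218  0.115 ] [ 0.5649 -0.1156  0.105 ] 0.0283 -26.3
0.105 0.105 [ 0.5509 -0.1083  0.105 ] [ 0.5798 -0.1233  0.105 ] [ 0.5654 -0.1158  0.105 ] 0.0325 -27.3
0.105 0.115 [ 0.5509 -0.1083  0.105 ] [ 0.5776 -0.1218  0.115 ] [ 0.5643 -0.1151  0.11  ] 0.0299 -26.9
0.112 0.105 [ 0.55   -0.1077  0.112 ] [ 0.5798 -0.1233  0.105 ] [ 0.5649 -0.1155  0.1085] 0.0337 -27.6
0.112 0.115 [ 0.55   -0.1077  0.112 ] [ 0.5776 -0.1218  0.115 ] [ 0.5638 -0.1147  0.1135] 0.031 -27.2
[ 0.5049 -0.1208  0.082 ]
[ 0.5483 -0.0587  0.082 ]
[ 0.6281 -0.1123  0.082 ]
[ 0.5844 -0.1749  0.082 ]
[ 0.56574253 -0.11610558  0.082     ]
[ 0.56644376 -0.11667929  0.082     ]
0.0757981009665129 55.06148430690865
0.09610683482579806 -33.89667225242616
0.07637688834147743 -124.95291321476469
0.09607886253972432 145.75843753561338
```

>>> play_rows:
  series:
    - [1, 0, 0, 0, 0, -0.024, 0]
    - [1, 0, 0, 0, 0, -0.023, 0]
    - [1, 0, 0.35, 0, 0, 0, 0]
    - [1, 0, 0.35, 0, 0, 0, 0]
    - [1, 0, 0, 0, 0, 0, 0]
    - [1, 0, 0, 0, 0, 0, 0]

```text
time: 2.53
position: [0.5696, -0.1171, 0.1789]
tool_rot: [-0.689, 0.161, -0.157, 0.689]
ft_force: [0.9, -0.3, 0.8]
grip_width: 0.0867
```

Run:
```python
from h import *
go([.568,-.1175,.111],63.5)
c=cam("wrist"); o=robot.get_obs(); M=R.from_quat(o["tool_rot"]).as_matrix()
i=eyes.camera("wrist")[:,:,::-1].copy()
cv2.imwrite("pics/w2.png",i)
p=o["position"]
print("axis px", [(z,proj(c,p+M[:,1]*(p[2]-z))[0].round(1)) for z in (.12,.105,.082)])
print("tips", proj(c,[p+M[:,1]*.025+s*M[:,2]*.0435 for s in(-1,1)]).round(1))
cv2.imwrite("pics/w2z.png",cv2.resize(i[120:260,150:360],None,fx=3.8,fy=3.8,interpolation=cv2.INTER_CUBIC))
```

```text
t 2.53 pos [ 0.5696 -0.1171  0.1789] y [-0.0051  0.0021 -1.    ] zang 64.06 w 0.0867 q6 -1.51 F [ 0.9 -0.3  0.8]
shift tool (units of 100mm) [-0.008  0.679 -0.011]
turn (units of 180deg) [ 0.0001  0.0031 -0.0018]
axis px [(0.12, array([259.1, 207.1])), (0.105, array([259. , 201.7])), (0.082, array([258.8, 194.6]))]
tips [[198.7 221.9]
 [320.  221.9]]
```

View pics/w2z.png

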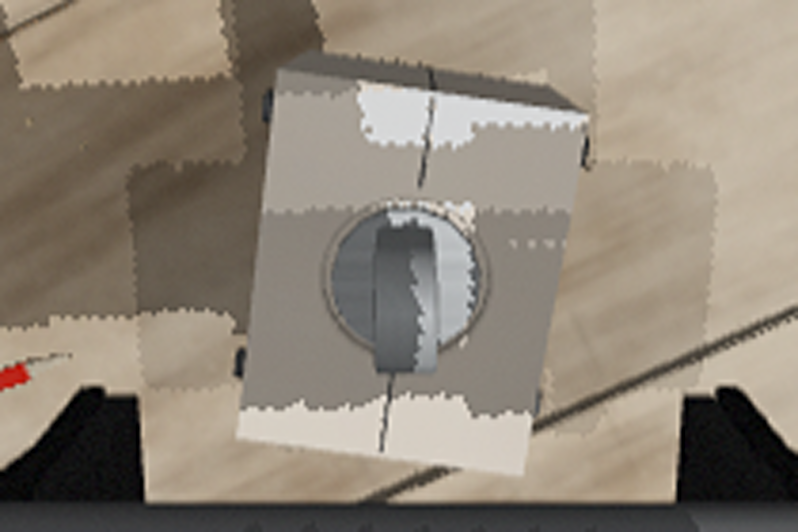

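View pics/w2.png

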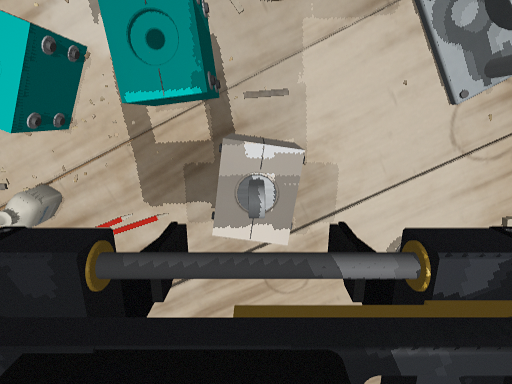

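Run:
```python
from h import *
c=cam("wrist");f=lambda p,z:onz(c,(150+p[0]/3.8-.37,120+p[1]/3.8-.37),z)
r=f((407,277),.082);print("recess",r)
P=[f(p,.082) for p in [(277,70),(589,115),(524,475),(237,437)]];print("mould",np.mean(P,0))
for y,z in((226,.082),(226,.1),(373,.105),(373,.113)): print(y,z,f((405.5,y),z).round(4))
go([r[0],r[1],.111],63.8)
m=np.mean(P,0);go([m[0],m[1],.111],63.8)
```

```text
recess [ 0.56891984 -0.11887437  0.082     ]
mould [ 0.57022456 -0.11969664  0.082     ]
226 0.082 [ 0.5568 -0.1134  0.082 ]
226 0.1 [ 0.5532 -0.1116  0.1   ]
373 0.105 [ 0.5844 -0.1268  0.105 ]
373 0.113 [ 0.5817 -0.1254  0.113 ]
t 2.58 pos [ 0.5713 -0.1178  0.1807] y [-7.e-04  2.e-04 -1.e+00] zang 64.05 w 0.087 q6 -1.51 F [0.  0.3 0.9]
shift tool (units of 100mm) [-0.016  0.697 -0.02 ]
turn (units of 180deg) [ 0.      0.0014 -0.0002]
t 2.58 pos [ 0.5713 -0.1178  0.1807] y [-7.e-04  2.e-04 -1.e+00] zang 64.05 w 0.087 q6 -1.51 F [0.  0.3 0.9]
shift tool (units of 100mm) [-0.001  0.697 -0.022]
turn (units of 180deg) [ 0.      0.0014 -0.0002]
```

>>> play_rows:
  series:
    - [0.6, -0.01, 0, -0.018, 0, 0, 0]
    - [0.6, 0, 0.2, 0, 0, 0, 0]
    - [0.6, 0, 0.2, 0, 0, 0, 0]
    - [0.6, 0, 0.16, 0, 0, 0, 0]
    - [0.6, 0, 0.12, 0, 0, 0, 0]
    - [0.6, 0, 0, 0, 0, 0, 0]
    - [0.6, 0, 0, 0, 0, 0, 0]

```text
time: 3.17
position: [0.5704, -0.1196, 0.1138]
tool_rot: [0.689, -0.158, 0.16, -0.689]
ft_force: [0.3, -0.0, 0.4]
grip_width: 0.0538
```

Run:
```python
from h import *
go([.569,-.1189,.112],63.8)
i=eyes.camera("wrist")[:,:,::-1].copy()
cv2.imwrite("pics/w3.png",cv2.resize(i[120:320,130:380],None,fx=3,fy=3,interpolation=cv2.INTER_CUBIC))
```

```text
t 3.17 pos [ 0.5704 -0.1196  0.1138] y [ 1.9e-03 -9.0e-04 -1.0e+00] zang 64.0 w 0.0538 q6 -1.52 F [ 0.3 -0.   0.4]
shift tool (units of 100mm) [-0.015  0.018 -0.   ]
turn (units of 180deg) [-0.      0.0011  0.0007]
```

View pics/w3.png

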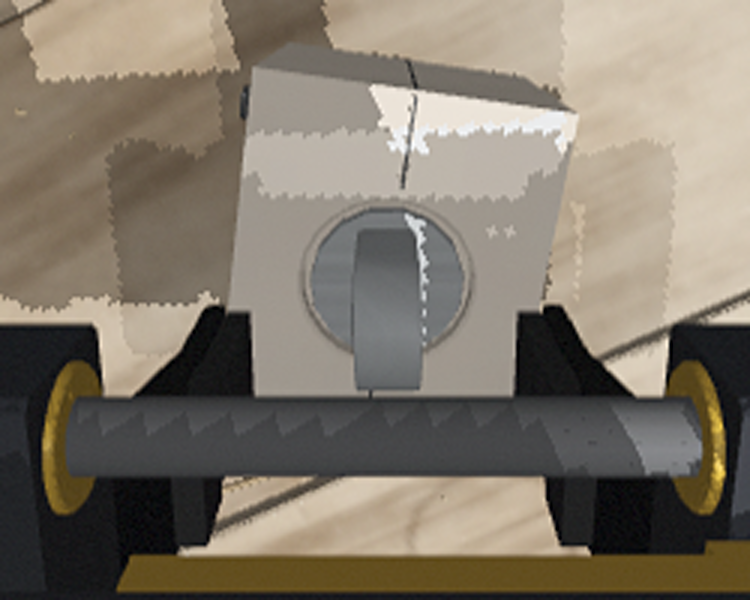

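>>> play_rows:
  series:
    - [0.4, -0.01, 0.01, 0.006, 0, 0, 0]
    - [0.2, 0, 0, 0, 0, 0, 0]
    - [0, 0, 0, 0, 0, 0, 0]
    - [0, 0, 0, 0, 0, 0, 0]
    - [0, 0, 0, 0, 0, 0, 0]
    - [0, 0, 0, 0, 0, 0, 0]
    - [0, 0, 0, 0, 0, 0, 0]
    - [0, 0, 0, 0, 0, 0, 0]
  grip_force: 30

```text
time: 3.88
position: [0.569, -0.1181, 0.1114]
tool_rot: [-0.689, 0.159, -0.159, 0.689]
ft_force: [-1.1, 0.9, 0.2]
grip_width: 0.0131
```

Run:
```python
from h import *
go([.569,-.1189,.212],63.8)
```

```text
t 3.88 pos [ 0.569  -0.1181  0.1114] y [ 2.e-04  2.e-04 -1.e+00] zang 63.98 w 0.0131 q6 -1.51 F [-1.1  0.9  0.2]
shift tool (units of 100mm) [ 0.004 -1.006 -0.007]
turn (units of 180deg) [-0.0001  0.001   0.    ]
```

Gripped (13 mm, no side force). Lift straight up in gentle steps.

>>> play_rows:
  series:
    - [0, 0, -0.03, 0, 0, 0, 0]
    - [0, 0, -0.08, 0, 0, 0, 0]
    - [0, 0, -0.12, 0, 0, 0, 0]
    - [0, 0, -0.15, 0, 0, 0, 0]
    - [0, 0, -0.15, 0, 0, 0, 0]
    - [0, 0, -0.15, 0, 0, 0, 0]
    - [0, 0, -0.15, 0, 0, 0, 0]
    - [0, 0, -0.15, 0, 0, 0, 0]
    - [0, 0, -0.12, 0, 0, 0, 0]
    - [0, 0, -0.06, 0, 0, 0, 0]
    - [0, 0, 0, 0, 0, 0, 0]
    - [0, 0, 0, 0, 0, 0, 0]

```text
time: 4.88
position: [0.5686, -0.1181, 0.2275]
tool_rot: [0.689, -0.159, 0.159, -0.689]
ft_force: [0.3, 0.7, -1.5]
grip_width: 0.0131
```

Run:
```python
from h import *
go([.5095,.16,.26])
for n in("scene","top","wrist"):
    cv2.imwrite(f"pics/{n}4.png",eyes.camera(n)[:,:,::-1])
s=cv2.imread("pics/scene4.png"); cv2.imwrite("pics/s4z.png",cv2.resize(s[90:250,190:390],None,fx=4,fy=4*.9,interpolation=cv2.INTER_CUBIC))
go([.5095,.16,.26])
```

```text
t 4.88 pos [ 0.5686 -0.1181  0.2275] y [-1.e-04 -0.e+00 -1.e+00] zang 63.98 w 0.0131 q6 -1.51 F [ 0.3  0.7 -1.5]
shift tool (units of 100mm) [-1.751 -0.325  2.24 ]
turn (units of 180deg) [ 0. -0. -0.]
t 5.03 pos [ 0.5681 -0.1179  0.2264] y [-2.2e-03  9.0e-04 -1.0e+00] zang 63.98 w 0.0133 q6 -1.51 F [ 0.3 -0.1 -2.2]
shift tool (units of 100mm) [-1.747 -0.332  2.24 ]
turn (units of 180deg) [ 0.     -0.     -0.0008]
```

View pics/s4z.png

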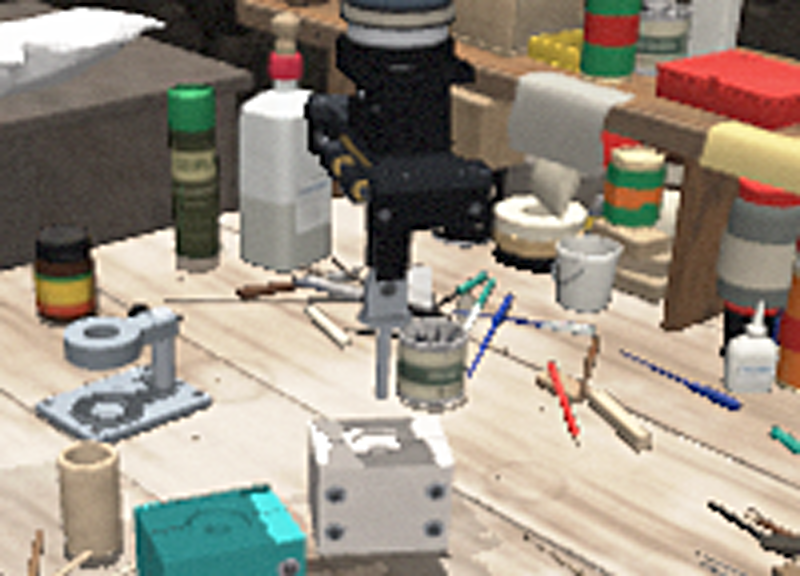

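View pics/wrist4.png

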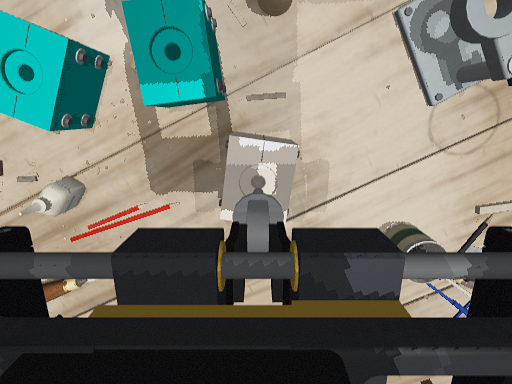

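>>> play_rows:
  series:
    - [0, 0, -0.12, 0, 0, 0, 0]
    - [0, 0, -0.12, 0, 0, 0, 0]
    - [0, -0.17, 0, 0.22, 0, 0, 0]
    - [0, -0.23, 0, 0.29, 0, 0, 0]
    - [0, -0.23, 0, 0.29, 0, 0, 0]
    - [0, -0.23, 0, 0.29, 0, 0, 0]
    - [0, -0.23, 0, 0.29, 0, 0, 0]
    - [0, -0.23, 0, 0.29, 0, 0, 0]
    - [0, -0.23, 0, 0.29, 0, 0, 0]
    - [0, -0.2, 0, 0.28, 0, 0, 0]
    - [0, 0, 0, 0, 0, 0, 0]
    - [0, 0, 0, 0, 0, 0, 0]

```text
time: 6.03
position: [0.5088, 0.1615, 0.2507]
tool_rot: [0.69, -0.158, 0.157, -0.689]
ft_force: [0.6, -0.1, -1.6]
grip_width: 0.0131
```

Run:
```python
from h import *
go([.5095,.16,.25])
for n in("scene","top","wrist"):
    cv2.imwrite(f"pics/{n}5.png",eyes.camera(n)[:,:,::-1])
s=cv2.imread("pics/scene5.png"); cv2.imwrite("pics/s5z.png",cv2.resize(s[110:220,150:290],None,fx=5.4,fy=5.4,interpolation=cv2.INTER_CUBIC))
s=cv2.imread("pics/wrist5.png"); cv2.imwrite("pics/w5z.png",cv2.resize(s[110:260,158:358],None,fx=4,fy=4,interpolation=cv2.INTER_CUBIC))
```

```text
t 6.03 pos [0.5088 0.1615 0.2507] y [-1.5e-03 -5.0e-04 -1.0e+00] zang 64.22 w 0.0131 q6 -1.02 F [ 0.6 -0.1 -1.6]
shift tool (units of 100mm) [ 0.013  0.007 -0.011]
turn (units of 180deg) [ 0.0004 -0.     -0.0004]
```

View pics/s5z.png

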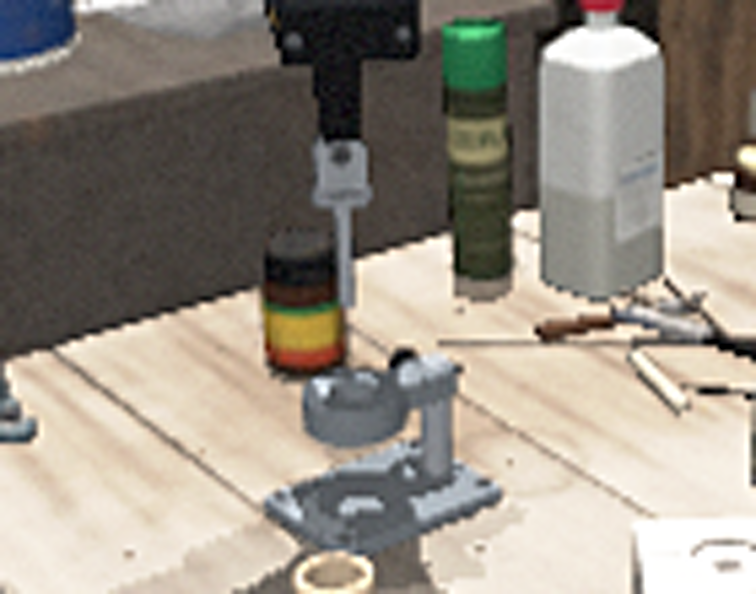

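View pics/w5z.png

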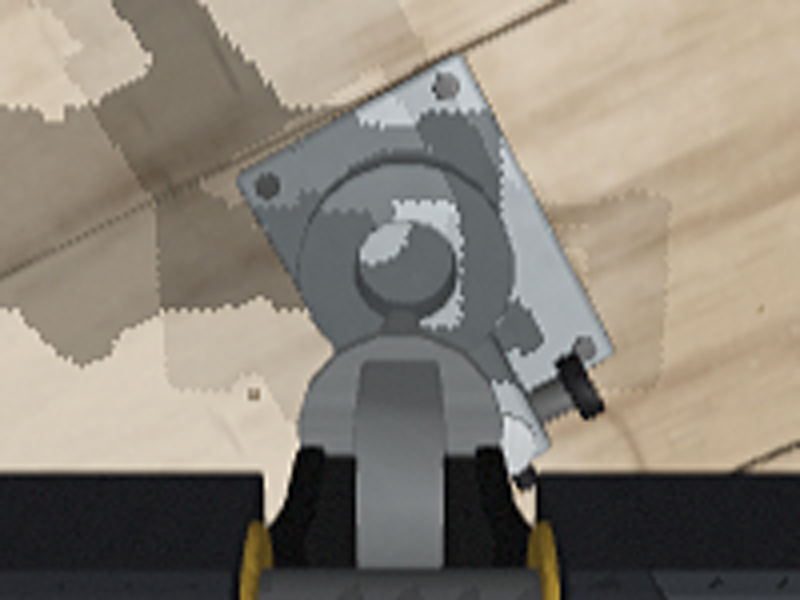

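View pics/top5.png

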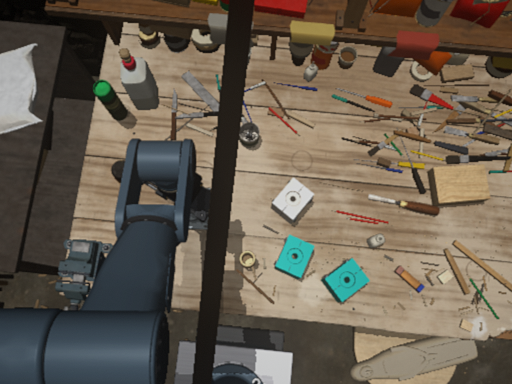

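Run:
```python
from h import *
s=cv2.imread("pics/wrist5.png"); cv2.imwrite("pics/w5zz.png",cv2.resize(s[145:215,215:303],None,fx=8,fy=8,interpolation=cv2.INTER_CUBIC))
s=cv2.imread("pics/scene5.png"); cv2.imwrite("pics/s5zz.png",cv2.resize(s[130:200,195:255],None,fx=8,fy=8,interpolation=cv2.INTER_CUBIC))
```

```text
(no output)
```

View pics/w5zz.png

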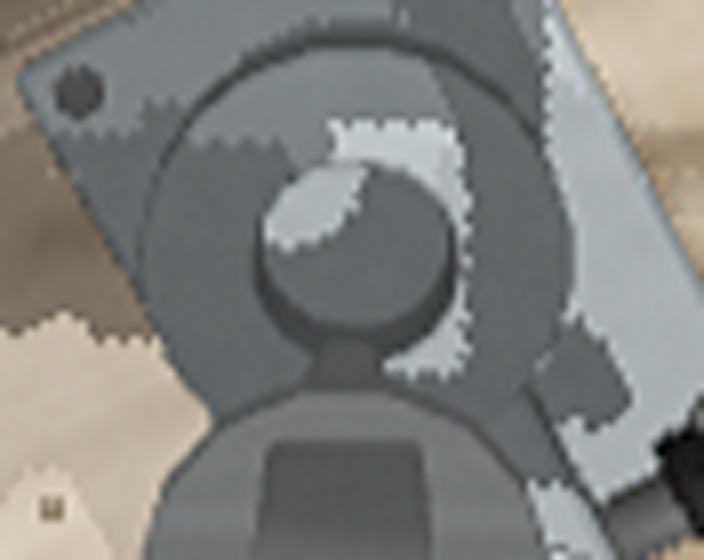

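View pics/s5zz.png

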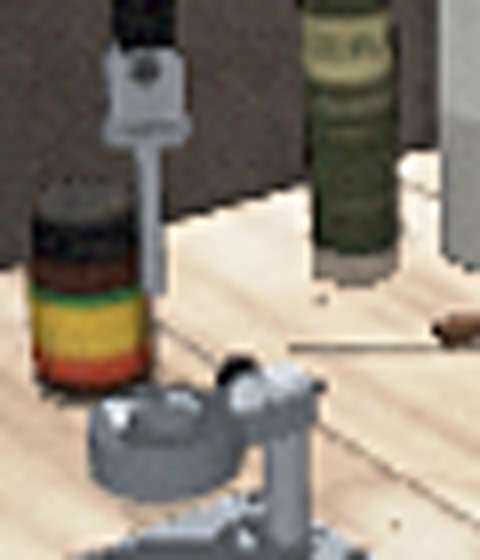

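Run:
```python
from h import *
c=cam("wrist");cs=cam("scene")
w=lambda p:(215+p[0]/8-.44,145+p[1]/8-.44); s=lambda p:(195+p[0]/8-.44,130+p[1]/8-.44)
o=robot.get_obs();p=o["position"];print(p, R.from_quat(o["tool_rot"]).as_matrix()[:,1])
print("bore w",onz(c,w((356,258)),.09)); print("outer w",onz(c,w((356.5,261)),.09))
z=p[2]-.1054
print("stem end w",onz(c,w((349,376)),z), "edge top",onz(c,w((349,344)),z))
print("collar top-edge w",onz(c,w((342,387)),p[2]-.0294))
print("bore s",onz(cs,s((164,405)),.09),"two",two(c,w((356,258)),cs,s((164,405))))
print("stem s/w",two(c,w((349,376)),cs,s((154,291))))
# tilt via scene: project vertical line under TCP
a=proj(cs,[[p[0],p[1],z],[p[0],p[1],z+.07],[p[0],p[1],p[2]]]);print("pred scene zz", (a-[195,130]+.44)*8)
a=proj(c,[[p[0],p[1],z],[p[0],p[1],z+.07]]);print("pred wrist zz", (a-[215,145]+.44)*8)
print("bore pred", (proj(cs,[.5095,.16,.09])-[195,130]+.44)*8)
```

```text
[0.51002234 0.1589544  0.25099136] [-7.43432651e-04 -6.21677970e-04 -9.99999530e-01]
bore w [0.50695341 0.16097246 0.09      ]
outer w [0.50738947 0.16084178 0.09      ]
stem end w [0.50902808 0.15867592 0.14559136] edge top [0.50536349 0.16046293 0.14559136]
collar top-edge w [0.49110573 0.16652515 0.22159136]
bore s [0.51662228 0.17322409 0.09      ] two (array([0.50716175, 0.16086121, 0.09717979]), np.float64(0.003493481570885782))
stem s/w (array([0.50732954, 0.15946989, 0.15010204]), np.float64(0.0012635072668400074))
pred scene zz [[162.34893462 299.32889044]
 [153.38877325 138.31752847]
 [148.67515919  53.61532415]]
pred wrist zz [[354.55273068 382.02469094]
 [358.02009497 578.28672476]]
bore pred [[166.71278586 420.87945202]]
```

Run:
```python
from h import *
o=robot.get_obs();p=o["position"]
go(p+[-.0018,.002,-.048])
```

```text
t 6.18 pos [0.51  0.159 0.251] y [-7.e-04 -6.e-04 -1.e+00] zang 63.93 w 0.0132 q6 -1.02 F [-0.5  0.8 -2.5]
shift tool (units of 100mm) [-0.025  0.48   0.01 ]
turn (units of 180deg) [ 0.0003 -0.     -0.0001]
```

>>> play_rows:
  series:
    - [0, -0.025, 0, 0.01, 0, 0, 0]
    - [0, 0, 0.1, 0, 0, 0, 0]
    - [0, 0, 0.14, 0, 0, 0, 0]
    - [0, 0, 0.14, 0, 0, 0, 0]
    - [0, 0, 0.07, 0, 0, 0, 0]
    - [0, 0, 0, 0, 0, 0, 0]
    - [0, 0, 0, 0, 0, 0, 0]
    - [0, 0, 0, 0, 0, 0, 0]

```text
time: 6.85
position: [0.5087, 0.1617, 0.2069]
tool_rot: [-0.689, 0.159, -0.16, 0.689]
ft_force: [-0.0, 0.4, -1.5]
grip_width: 0.0134
```

Run:
```python
from h import *
go([.508,.161,.203])
for n in("scene","wrist"):
    cv2.imwrite(f"pics/{n}6.png",eyes.camera(n)[:,:,::-1])
s=cv2.imread("pics/wrist6.png"); cv2.imwrite("pics/w6.png",cv2.resize(s[130:220,208:308],None,fx=6.5,fy=6.5,interpolation=cv2.INTER_CUBIC))
s=cv2.imread("pics/scene6.png"); cv2.imwrite("pics/s6.png",cv2.resize(s[130:200,190:260],None,fx=8,fy=8,interpolation=cv2.INTER_CUBIC))
c=cam("wrist");p=robot.get_obs()["position"];z=p[2]-.1054
print("axis end px zoom",(proj(c,[p[0],p[1],z])-[208,130]+.42)*6.5)
```

```text
t 6.85 pos [0.5087 0.1617 0.2069] y [ 1.1e-03  1.0e-04 -1.0e+00] zang 63.95 w 0.0134 q6 -1.02 F [-0.   0.4 -1.5]
shift tool (units of 100mm) [-0.003  0.039 -0.009]
turn (units of 180deg) [-0.0002 -0.      0.0003]
axis end px zoom [[332.32152585 406.53808352]]
```

View pics/w6.png

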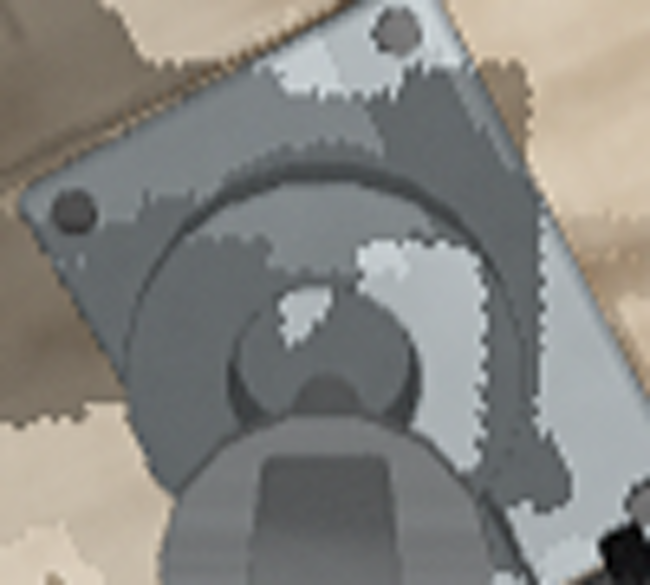

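View pics/s6.png

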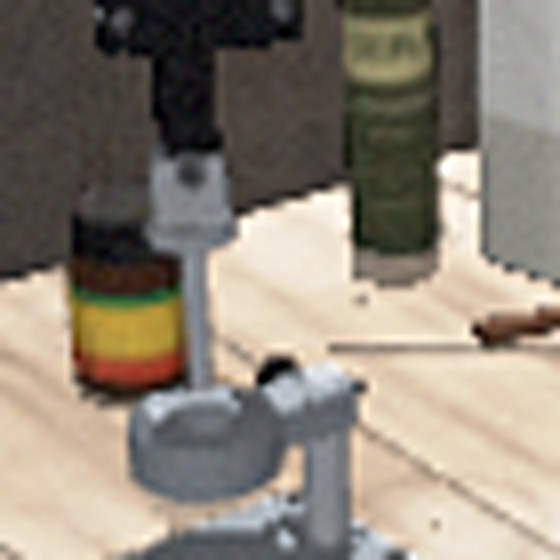

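Run:
```python
from h import *
c=cam("wrist");cs=cam("scene");w=lambda p:(208+p[0]/6.5-.42,130+p[1]/6.5-.42)
o=robot.get_obs();p=o["position"];z=p[2]-.1054;print(p,z)
b=onz(c,w((324,379)),.09);e=onz(c,w((328,404)),z);et=onz(c,w((328,373)),z)
print("bore",b,"stem",e,"top edge->",np.linalg.norm(e-et)); M=R.from_quat(o["tool_rot"]).as_matrix()
print("tool shift",M.T@(b-e)*10)
for k in(228,420):print(onz(c,w((k,379)),.09))
print("scene pred stem end & collar at bore", (proj(cs,[[*p[:2],z],[*p[:2],z+.07],[*b[:2],.09]])-[190,130]+.44)*8)
```

```text
[0.5087609  0.16185755 0.20721707] 0.10181706795864026
bore [0.50707719 0.16129188 0.09      ] stem [0.50811299 0.16144229 0.10181707] top edge-> 0.00486109980042032
tool shift [-0.00883219  0.11815133 -0.00600976]
[0.50042421 0.1476653  0.09      ]
[0.51373144 0.17492108 0.09      ]
scene pred stem end & collar at bore [[201.33694496 394.26669428]
 [192.50526987 238.49546836]
 [200.08478783 421.39804675]]
```

>>> play_rows:
  series:
    - [0, -0.009, 0, -0.006, 0, 0, 0]
    - [0, 0, 0.08, 0, 0, 0, 0]
    - [0, 0, 0.1, 0, 0, 0, 0]
    - [0, 0, 0.1, 0, 0, 0, 0]
    - [0, 0, 0.04, 0, 0, 0, 0]
    - [0, 0, 0, 0, 0, 0, 0]
    - [0, 0, 0, 0, 0, 0, 0]
    - [0, 0, 0, 0, 0, 0, 0]

```text
time: 7.62
position: [0.5072, 0.1618, 0.1744]
tool_rot: [-0.689, 0.159, -0.159, 0.689]
ft_force: [0.4, -0.2, -1.4]
grip_width: 0.0128
```

Run:
```python
from h import *
go([.5075,.1615,.1475])
for n in("scene","wrist"):
    cv2.imwrite(f"pics/{n}7.png",eyes.camera(n)[:,:,::-1])
s=cv2.imread("pics/wrist7.png"); cv2.imwrite("pics/w7.png",cv2.resize(s[110:220,198:318],None,fx=5,fy=5,interpolation=cv2.INTER_CUBIC))
s=cv2.imread("pics/scene7.png"); cv2.imwrite("pics/s7.png",cv2.resize(s[140:210,190:260],None,fx=8,fy=8,interpolation=cv2.INTER_CUBIC))
```

```text
t 7.62 pos [0.5072 0.1618 0.1744] y [ 1.e-04  0.e+00 -1.e+00] zang 63.98 w 0.0128 q6 -1.02 F [ 0.4 -0.2 -1.4]
shift tool (units of 100mm) [ 0.004  0.269 -0.001]
turn (units of 180deg) [-0. -0.  0.]
```

View pics/w7.png

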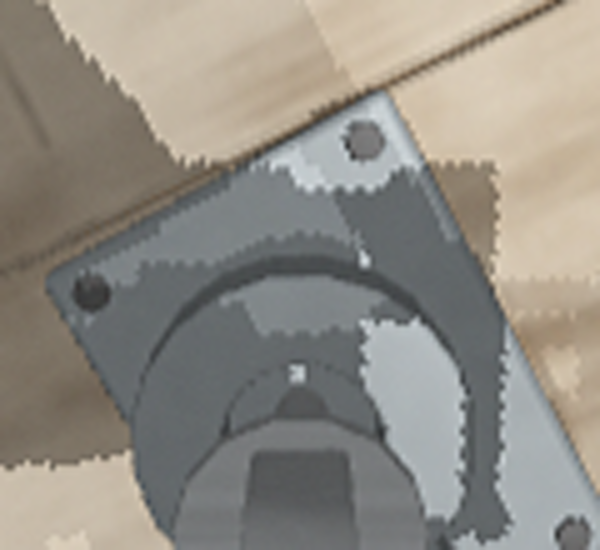

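View pics/s7.png

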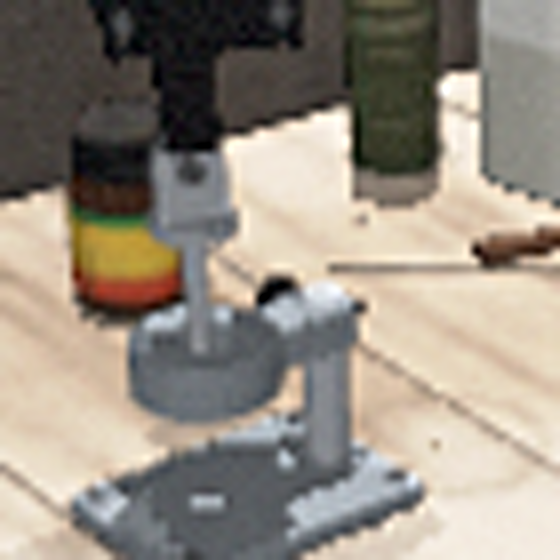

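>>> play_rows:
  series:
    - [0, 0, 0.07, 0, 0, 0, 0]
    - [0, 0, 0.1, 0, 0, 0, 0]
    - [0, 0, 0.07, 0, 0, 0, 0]
    - [0, 0, 0.03, 0, 0, 0, 0]
    - [0, 0, 0, 0, 0, 0, 0]
    - [0, 0, 0, 0, 0, 0, 0]
    - [0, 0, 0, 0, 0, 0, 0]
    - [0, 0, 0, 0, 0, 0, 0]

```text
time: 8.38
position: [0.5073, 0.1618, 0.1477]
tool_rot: [-0.689, 0.159, -0.159, 0.689]
ft_force: [-0.9, 0.1, -1.1]
grip_width: 0.0133
```

Run:
```python
from h import *
go([.5072,.1615,.1475])
for n in("scene","wrist","top"):
    cv2.imwrite(f"pics/{n}8.png",eyes.camera(n)[:,:,::-1])
s=cv2.imread("pics/wrist8.png"); cv2.imwrite("pics/w8.png",cv2.resize(s[110:220,198:318],None,fx=5,fy=5,interpolation=cv2.INTER_CUBIC))
s=cv2.imread("pics/scene8.png"); cv2.imwrite("pics/s8.png",cv2.resize(s[140:210,190:260],None,fx=8,fy=8,interpolation=cv2.INTER_CUBIC))
cs=cam("scene");c=cam("wrist");p=robot.get_obs()["position"]
print(p,"pred",(proj(cs,[[*p[:2],p[2]-.1054],[*p[:2],p[2]-.0354],[*p[:2],.09],[*p[:2],.065]])-[190,140]+.44)*8)
print("w pred collar top, bore",(proj(c,[[*p[:2],p[2]-.0294],[*p[:2],.09]])-[198,110]+.4)*5)
```

```text
t 8.38 pos [0.5073 0.1618 0.1477] y [ 7.e-04  1.e-04 -1.e+00] zang 63.98 w 0.0133 q6 -1.02 F [-0.9  0.1 -1.1]
shift tool (units of 100mm) [ 0.     0.002 -0.003]
turn (units of 180deg) [-0.0001 -0.      0.0002]
[0.50720781 0.16176407 0.14776467] pred [[205.50293452 441.68579031]
 [196.96092983 292.39231105]
 [199.73680225 340.90781369]
 [202.78739604 394.22477821]]
w pred collar top, bore [[308.61296696 550.27385877]
 [307.34659835 489.1473602 ]]
```

View pics/s8.png

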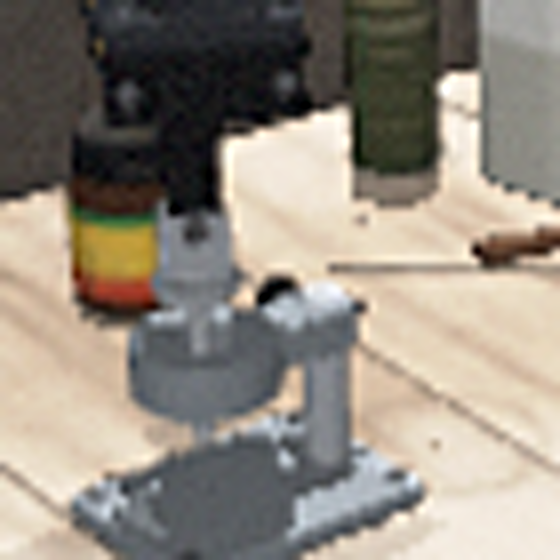

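View pics/w8.png

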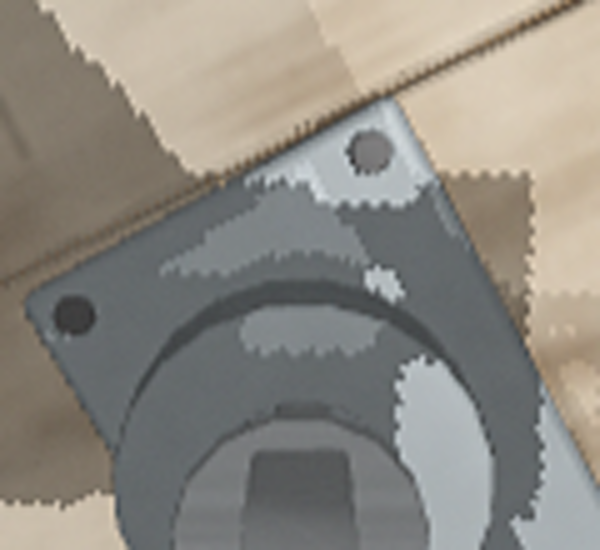

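Run:
```python
from h import *
cs=cam("scene");p=robot.get_obs()["position"]
for cx,cy in[(p[0],p[1])]:
    a=np.linspace(0,6.28,200);P=np.stack([cx+.032*np.cos(a),cy+.032*np.sin(a),a*0+.09],1)
    q=(proj(cs,P)-[190,140]+.44)*8;print("ring pred if centred on TCP x",q[:,0].min(),q[:,0].max(),"y",q[:,1].min(),q[:,1].max())
    P[:,2]=.065;q=(proj(cs,P)-[190,140]+.44)*8;print("bottom",q[:,0].min(),q[:,0].max(),q[:,1].max())
go(p)
```

```text
ring pred if centred on TCP x 122.06647009018754 277.0602520785783 y 306.97472143412915 376.37069103950444
bottom 125.81833429282939 279.41864133925515 430.5552732584272
t 8.53 pos [0.5072 0.1618 0.1478] y [ 7.e-04  1.e-04 -1.e+00] zang 63.98 w 0.0128 q6 -1.02 F [-0.5  0.  -1.5]
shift tool (units of 100mm) [0. 0. 0.]
turn (units of 180deg) [-0.0001 -0.      0.0002]
```

View pics/scene8.png

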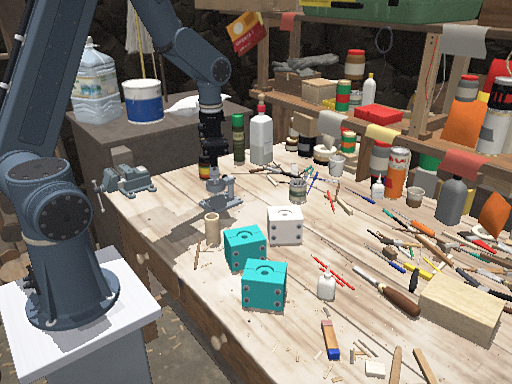

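View pics/top8.png

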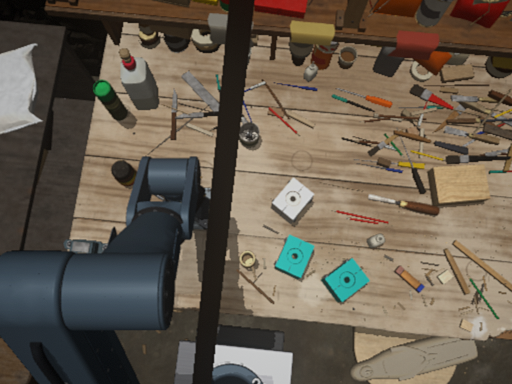

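Run:
```python
from h import *
c=cam("wrist");o=robot.get_obs();p=o["position"]
a=np.linspace(0,6.28,400);C=lambda r,z:np.stack([p[0]+r*np.cos(a),p[1]+r*np.sin(a),a*0+z],1)
f=lambda P:(proj(c,P)-[198,110]+.4)*5
for n,r,z in(("collar top",.019,p[2]-.0294),("collar bot",.019,p[2]-.0354),("ring",.032,.09),("ringbot",.032,.065),("bore",.015,.09)):
    q=f(C(r,z));print(n,q.min(0).round(1),q.max(0).round(1))
M=R.from_quat(o["tool_rot"]).as_matrix()
q=f([[*p[:2],.09],[*(p+M[:,0]*.001)[:2],.09]]);print("1mm tool x ->",q[1]-q[0])
print("to top-cam bore in tool",M.T@(np.array([.5095,.16,.09])-p)*1000)
i=cv2.imread("pics/wrist8.png")
cv2.imwrite("pics/w8b.png",cv2.resize(i[160:200,230:285],None,fx=14,fy=14,interpolation=cv2.INTER_CUBIC))
```

```text
collar top [178.8 425.5] [438.4 669.1]
collar bot [182.  414.3] [434.6 652.1]
ring [113.9 298.6] [500.7 666.3]
ringbot [130.9 272. ] [482.  608.6]
bore [216.7 401.6] [398.  573.8]
1mm tool x -> [-0.01219847  5.73189888]
to top-cam bore in tool [ 2.79900968 57.76614354 -0.60083455]
```

View pics/w8b.png

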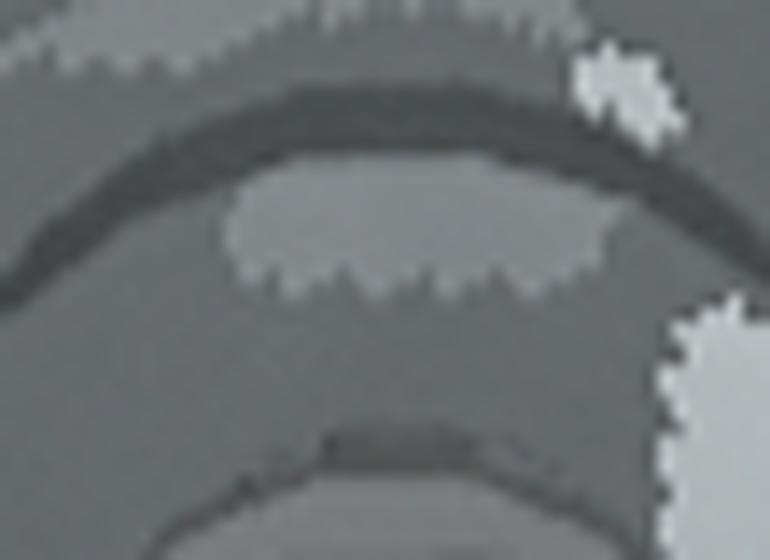

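>>> play_rows:
  series:
    - [0, 0.01, 0, 0.001, 0, 0, 0]
    - [0, 0, 0, 0, 0, 0, 0]
    - [0, 0, 0, 0, 0, 0, 0]
    - [0, 0, 0, 0, 0, 0, 0]
    - [0, 0, 0, 0, 0, 0, 0]
    - [0, 0, 0, 0, 0, 0, 0]

```text
time: 9.03
position: [0.5079, 0.1614, 0.1474]
tool_rot: [0.689, -0.159, 0.159, -0.689]
ft_force: [0.4, 0.3, -2.1]
grip_width: 0.0128
```

Run:
```python
from h import *
o=robot.get_obs();go(o["position"]);print(np.abs(o["joint_velocities"]).max(),o["moment"])
ticket.hand_in()
```

```text
t 9.03 pos [0.5079 0.1614 0.1474] y [-0. -0. -1.] zang 63.98 w 0.0128 q6 -1.02 F [ 0.4  0.3 -2.1]
shift tool (units of 100mm) [0. 0. 0.]
turn (units of 180deg) [ 0. -0. -0.]
0.0009481575107376881 [-0.04890966 -0.0168009   0.01792426]
the job is handed in; nothing more can be done
```

I gripped the casting by its lug and lifted it straight out of the white mould. I then lowered its stem through the stand's ring and handed the job in at about 9 s, still holding it there.

**Last readings:**
- **Height:** by the arm's pose, the stem end is about 42 mm above the bench, 23 mm below the ring. The collar is about 22 mm above the ring. The scene picture showed the stem end below the ring and the collar clear above it.
- **Grip and stillness:** the tool is vertical, the joints are still, and the jaws hold the lug at about 13 mm.
- **Contact:** the only force read was about the casting's own weight, with no sign of contact at any reading.
- **Bystanders:** the pictures showed no sign that the cup, tin, jar or glue bottle had moved.

**Disagreement on centring:** before the last move, the cameras differed on how far the stem was off-centre. The wrist camera said about 0.5 mm, the scene camera about 1.2 mm and the first top view up to 2.8 mm, all in roughly the same direction. I moved 1 mm that way as a compromise and took no picture afterwards. I expect the stem to be within about 1–2 mm of the bore's axis, with a radial gap of 10 mm.

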